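# Prise open a press-fit lamp housing with a wedge

### The arm

A 6-joint arm with a two-finger parallel gripper is mounted at the origin on the work surface. World frame = base frame: x ahead of the robot, y to its left, z up, the work surface at z = 0. Lengths are in m, angles in rad, forces in N, time in s.
With the tool pointing down it reaches from about 0.425 to 0.925 m from the base axis. Payload 12.5 kg.
Tool frame: the origin (TCP) lies between the finger pads; the fingertips stand 8 mm ahead of it and the grasp point (between the pads) lies 11 mm behind it; z points along the fingers, y is the line along which they close (so a half turn about z gives the same grasp; the last joint's range is limited). The gripper opens to 85 mm and grips with 20 to 120 N. Pads are 22 mm wide; open, the fingers measure 114 mm over their backs; the gripper's body (76 mm by 85 mm) begins 54 mm behind the grasp point. The pads swing forward as they close: fully open they stand 13 mm farther back than shut.
Start: joints at [1.055, 0.491, 1.559, -0, 1.092, -0.106], TCP at [0.249, 0.573, 0.239] pointing down, gripper open.
Joint ranges: [-3.1, 3.1], [-0.84, 2.19], [0.05, 2.79], [-1.13, 4.28], [0.06, 2.93], [-2.69, 2.69]. Speed limits (rad/s): [2.22, 2.22, 2.79, 3.14, 3.14, 3.14].

### API

Orientations are given as a 3x3 rotation matrix whose columns are the frame's x, y, z axes.
In Python, from station import manip gives the robot as it stands.
- The arm moves only by the tool arm_command, never from a script. Its argument "moves" is one flat list of numbers, 4 for each row, row after row: the shift along the tool's x, y, z in mm, then the turn about the tool's z in degrees. In form: [x, y, z, yaw, x, y, z, yaw, ...]. A call has 1 to 20 rows; each row shifts and turns the commanded pose from where the row before left it, along the tool's axes as they then stand; what a row does not reach is not made up. A row lasts 1/8 s, in which the tool goes at most 62.5 mm and 10.7 degrees, less where a joint would pass 70% of its speed; a pose out of reach is approached as far as the arm can. A call is refused whole if a number of a shift passes 62.5 or a number of a turn 10.7, either way. A call with a gripper value outside its range is refused whole. "grip" is the finger opening in mm, from 0 to 85.4, set as the call begins (left out, the last holds). The fingers move at their own pace and stop on an object; "squeeze" is the grip in N (left out, the last holds). Time passes only in rows, so rows that do not move let the fingers close. It gives the time, the measured TCP pose, the force, the opening and the grip force at its end, in the units of the state.
- manip.get_obs(): the state, without advancing time (a new reading comes with each control period).
- manip.snapshot(name): name is "scene" or "top" or "wrist"; returns the picture (480x640x3 uint8, blue, green, red); there is no depth.
- manip.camera_model(name): a dict with "fx", "fy", "cx", "cy" (pixels), "dist" ([k1, k2, p1, p2, k3] as OpenCV has them; the pictures are not rectified), "origin" and "attitude" of the camera in the world. Camera axes: x right, y down, z forward; pixel columns grow to the right and rows downward; lengths in m; the calibration is good to about 2 mm. A picture is of the moment at which its call begins: read the wrist's pose just before it. camera_model takes no time and is no camera call; for the wrist camera it gives the pose at the moment of the call.
- manip.finish_job(): hands the job in; it is judged then, once.
The state is a dict: "t": time; "qpos": joint angles; "dq": joint speeds; "joint_torque": joint torques, N m; "ee_pos": TCP position; "tool_rot": TCP orientation; "contact_force": force on the tool from outside, world axes, zero at the start; "moment": the same for the moment, N m; "grip_width": opening from 0.0 (shut) to 1.0 (fully open); "grip_force": force on a finger pad.
Only numpy, scipy, OpenCV 4.12 (cv2) and the standard library are available. Lean on these libraries where they do the work, as an engineer would, in place of code of your own. Each camera call takes 0.05 s, during which the arm holds its last target. There are 200 camera calls.

### The job

Take the pry wedge out of the tool insert by its blade, lay it flat on the bench and let go, then take it again by its handle. Work the blade into the lamp's seam from alternating sides (when the bezel binds, do not force it: go to the other side) until the bezel stands clearly open and level, 7 mm or so at both sides. Prise with the wedge only, keep the gripper off the bezel, leave the other things on the bench alone, and finish with the wedge lying flat on the bench, let go.

Things in the scene. Friction and masses are not known exactly. Their poses are not given: they have to be found in the camera images.
- wedge: Grey plastic pry wedge, 160 long (x) x 24 wide (y), 0.1 to 0.17 kg. Origin on its flat underside, mid length, mid width; x to the thin tip, z up. Handle x = -80 to +20, 16 thick, dark grip bands. Blade x = +20 to +80: flat underside, top slopes evenly from 16 down to 2 thick. Starts flat side down in the tool insert, underside 12 above the bench.
- wedge_tip (a point): Middle of the wedge's tip edge (2 thick, 24 wide), 1 above its underside plane, 80 ahead of its origin; axes as the wedge. At the start only the last 40 of the blade hang free over the insert's edge; there it can be gripped across its width and lifted straight out.
- tray: Black foam tool insert, fixed, 134 (x) x 100 (y) x 28 high, at the robot's left or right. Origin on its underside on the slot's middle line; it reaches x = -70 to +64. Slot along x, 27 wide, 16 deep, open at the +x end, where the blade sticks out: the handle lies flush between its close walls. The wedge's origin starts at x = +24, pointing along +x.
- lamp: Lower half of a vehicle lamp, black, clamped to the bench (fixed), 100 (x) x 120 (y) x 42 high; clamps up to 28 high on its x sides. Origin on its underside, centre. The level seam to the bezel is 42 above the bench. Only the two y sides can be prised: hollow behind the lips as far as a spigot at y = +-17, which stops the blade 43 in from the face.
- seam_left (a point): Middle of the seam on the lamp's +y side: on the side face (y = +60), at lower-lip height, 42 above the bench; axes as the lamp. The edges are bevelled (8 deep, 5 high) to a V mouth 13 high at the face, narrowing to a 3 gap between the lips, 8 in. The wedge goes in along the lamp's -y, level, underside down, 0 to 1 above this height.
- seam_right (a point): The same on the lamp's -y side (y = -60); here the wedge goes in along the lamp's +y.
- bezel: Upper half: steel bezel with lens, 100 x 120 x 28 high plus a black vent plug 10 high, press-fitted. Origin at its rim's underside, centre, 45 above the bench when shut. Each side lifts by itself about the other side's lip and stays where left; lifting takes a push of about 10 N on the wedge. It binds and the push stops dead when one side is 4 to 5 ahead: then bring up the other.
- lift_left (a joint): Lift of the bezel's +y side: angle in rad about the opposite lip, 104 away; 0 shut, 0.01 rad = 1 mm, at most 0.09. Starts between 0 and 0.008. The blade pushed in to the spigot lifts a side by about 7 to 8 mm (0.07).
- lift_right (a joint): The same for the bezel's -y side.
- paint_tin: Bystander: closed paint tin, grey, diameter 84, 92 high, standing on the bench on the side that has no tool insert; origin under its centre.
- sanding_block: Bystander: dark sanding block, 65 x 115 x 35 high, beyond the lamp, to the left; origin under its centre.
- tape_roll: Bystander: roll of masking tape lying flat, outer diameter 96, 25 high, on the near right of the lamp; origin under its centre.
Mind the look-alikes: they are no part of the job. There is more than one size of the wedge; the job needs the middle-sized. There is more than one size of the lamp; the job needs the smallest.

How it is judged:
By the outcome, as a careful person would: the job done as asked, in the order asked, and still so for the second after the job is handed in, with the robot touching nothing.
It also fails if it takes over 72 s, if anything falls off the work surface, if the arm or the gripper's body presses on something with over 40 N, if the wrist force passes 120 N, or if a joint passes its speed limit or range.

## Working session

There is one attempt and no reset: what is moved stays moved. The work goes in short steps, Python scripts to look and compute and a tool call to move; the robot and the scene stay as the last step left them, time stands still between calls to the robot, and variables do not carry over. Pictures are saved under pics/ and viewed, at most 10 in all, crops included, and the job is handed in when it is done.

Besides the shell and the picture viewer there is one more tool, called after "Call:" as a command line: name --argument value ..., lists and objects as JSON in quotes. arm_command: Moves the arm, as the interface text tells. Its arguments: {"type":"object","properties":{"moves":{"type":"array"},"grip":{"type":"number"},"squeeze":{"type":"number"}},"required":["moves"]}

```bash
mkdir -p pics; ls; python3 - <<'E'
from station import manip
import cv2
for n in("scene","top"):
    cv2.imwrite(f"pics/{n}0.png",manip.snapshot(n)); m=manip.camera_model(n); print(n,m)
o=manip.get_obs();print(o["t"],o["ee_pos"],o["tool_rot"])
E
```

```text
pics
scene {'fx': 504.51963951726646, 'fy': 504.51963951726646, 'cx': 320.9363302841624, 'cy': 232.2474287729994, 'dist': array([-0.00973816,  0.        ,  0.        ,  0.        ,  0.        ]), 'origin': array([1.24975626, 0.40658897, 0.88469471]), 'attitude': array([[-0.43379554,  0.63519708, -0.63901963],
       [ 0.90098303,  0.30018711, -0.31323677],
       [-0.00714163, -0.71162656, -0.70252162]])}
top {'fx': 560.320579089364, 'fy': 560.320579089364, 'cx': 317.97159320044807, 'cy': 238.11747432900262, 'dist': array([-0.16886652,  0.        ,  0.        ,  0.        ,  0.        ]), 'origin': array([0.23358353, 0.05685728, 1.38228022]), 'attitude': array([[ 0.03836294, -0.97709071,  0.20933714],
       [-0.99925639, -0.03832212,  0.00425262],
       [ 0.00386705, -0.20934462, -0.97783428]])}
0.1 [0.24894685 0.57308998 0.23877894] [[-9.17182856e-01  3.98466326e-01 -4.41626132e-04]
 [ 3.98466565e-01  9.17182460e-01 -8.55161193e-04]
 [ 6.42988034e-05 -9.60312434e-04 -9.99999537e-01]]
```

View pics/scene0.png

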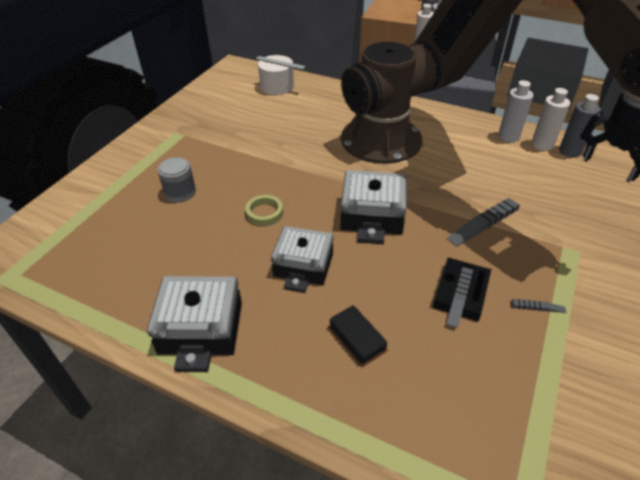

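View pics/top0.png

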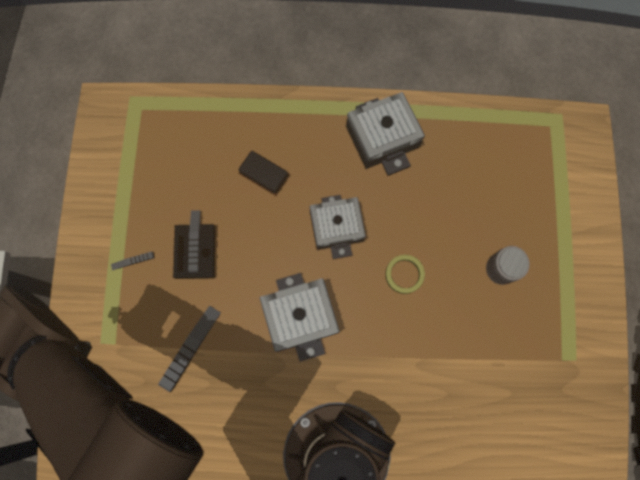

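The top view shows three lamps at (388,128), (337,221) and (300,314). The one at (337,221) is smallest. There are three wedges: small at (133,261), in the tray at (195,241), and large at (190,348). The one in the tray is the middle size. I'll confirm both in one enlarged crop.

```bash
cat > h.py <<'E'
import numpy as np, cv2
from station import manip
def ray(n,px,m=None):
    m=m or manip.camera_model(n); K=np.array([[m["fx"],0,m["cx"]],[0,m["fy"],m["cy"]],[0,0,1]])
    u=cv2.undistortPoints(np.array([[px]],float),K,m["dist"])[0,0]
    return np.array(m["origin"]),np.array(m["attitude"])@np.array([u[0],u[1],1])
def at(n,px,z,m=None):
    o,d=ray(n,px,m); return o+d*(z-o[2])/d[2]
def proj(n,P,m=None):
    m=m or manip.camera_model(n); K=np.array([[m["fx"],0,m["cx"]],[0,m["fy"],m["cy"]],[0,0,1]])
    R=np.array(m["attitude"]).T; t=-R@np.array(m["origin"])
    return cv2.projectPoints(np.array(P,float).reshape(-1,1,3),cv2.Rodrigues(R)[0],t,K,m["dist"])[0][:,0]
E
python3 - <<'E'
import cv2,numpy as np
a=cv2.imread("pics/top0.png")
f=lambda x,y:cv2.resize(a[y:y+100,x:x+66],(396,600),interpolation=cv2.INTER_CUBIC)
c=np.hstack([f(164,196),np.zeros((600,8,3),np.uint8),f(305,180)])
c=cv2.convertScaleAbs(c,alpha=1.6)
cv2.imwrite("pics/crop1.png",c)
E
```

```text
(no output)
```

View pics/crop1.png

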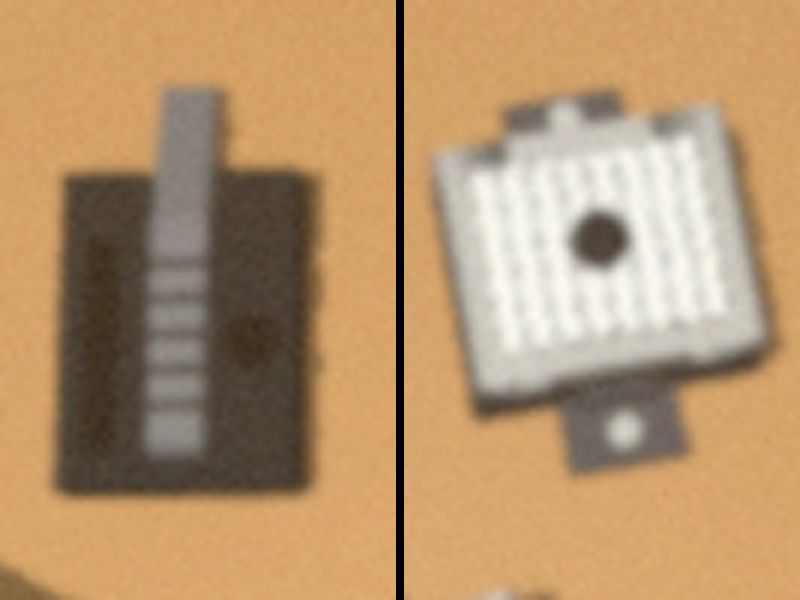

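The crop shows the tray wedge with its tip corners at about (164,90) and (219,90), and its handle end at (145,455) to (205,455). The small lamp's bezel corners are about (437,150), (715,105), (768,345) and (480,395), with the plug at (600,240).

```bash
python3 - <<'E'
from h import *
T=lambda X,Y:(164+(X+.5)/6-.5,196+(Y+.5)/6-.5)
L=lambda X,Y:(305+(X-404+.5)/6-.5,180+(Y+.5)/6-.5)
g=lambda p,z:at("top",p,z)
np.set_printoptions(precision=4,suppress=True)
t1,t2=g(T(164,90),.014),g(T(219,90),.014); h1,h2=g(T(145,455),.028),g(T(205,455),.028)
tip=(t1+t2)/2;h=(h1+h2)/2
print("tip",tip,"h",h,np.linalg.norm((tip-h)[:2]),"yaw",np.degrees(np.arctan2(*(tip-h)[1::-1])),np.linalg.norm(t1-t2),np.linalg.norm(h1-h2))
for z in(.06,.073):
  c=[g(L(*p),z) for p in((437,150),(715,105),(768,345),(480,395))]
  print(z,np.mean(c,0),[round(np.linalg.norm(c[i]-c[i-1])*1e3) for i in range(4)],[round(np.degrees(np.arctan2(*(c[i]-c[i-1])[1::-1])),1) for i in range(4)])
print("plug",g(L(600,240),.083), "clamps",g(L(563,112),.028),g(L(625,430),.028))
# scene check
print("scene proj",proj("scene",[tip,h,g(L(600,240),.083)]))
print("tape",g((405,274),.0125),"block",g((264,172),.035),"tin",g((512,263),.092))
o=manip.get_obs(); tr=[g(T(*p),.028) for p in((66,176),(303,172),(310,488),(58,490))]; print(tr)
E
```

```text
tip [0.5859 0.3769 0.014 ] h [0.4277 0.3675 0.028 ] 0.15846399990786558 yaw 3.4025163152326194 0.023695215945241065 0.025017391079363027
0.06 [0.5614 0.0174 0.06  ] [103, 115, 102, 118] [np.float64(12.0), np.float64(-78.2), np.float64(-166.6), np.float64(102.3)]
0.073 [0.5581 0.0177 0.073 ] [102, 114, 101, 117] [np.float64(12.0), np.float64(-78.2), np.float64(-166.6), np.float64(102.3)]
plug [0.5588 0.0182 0.083 ] clamps [0.6272 0.0338 0.028 ] [0.4927 0.0038 0.028 ]
scene proj [[449.9015 323.3862]
 [465.8182 265.7514]
 [301.0225 238.9788]]
tape [ 0.4444 -0.1563  0.0125] block [0.6877 0.2058 0.035 ] tin [ 0.4673 -0.4026  0.092 ]
[array([0.5433, 0.4238, 0.028 ]), array([0.5487, 0.3234, 0.028 ]), array([0.4165, 0.3105, 0.028 ]), array([0.411 , 0.4151, 0.028 ])]
```

```bash
cat >> h.py <<'E'
def plan(xyz,ang,n,r=0):
    "rows to take the TCP (tool down) to xyz [m], tool-x heading ang [deg]"
    o=manip.get_obs(); p=np.array(o["ee_pos"])*1e3; R=np.array(o["tool_rot"])
    a=np.degrees(np.arctan2(R[1,0],R[0,0])); q=np.array(xyz)*1e3
    da=(ang-a+180)%360-180; print("from",p.round(1),round(a,2),"turn",round(da,2)); rows=[]
    for i in range(n):
        d=(q-p)/(n-i); t=round(-(da)/(n-i),1); c,s=np.cos(np.radians(a)),np.sin(np.radians(a))
        m=np.round([c*d[0]+s*d[1],s*d[0]-c*d[1],-d[2]],r)
        p=p+[c*m[0]+s*m[1],s*m[0]-c*m[1],-m[2]]; a-=t; da+=t; rows+=[*m,t]
    print([float(v) if v%1 else int(v) for v in rows],"end",p.round(1),round(a,2))
E
python3 -c "
from h import *
plan((.5697,.3760,.11),183.4,10)"
```

```text
from [248.9 573.1 238.8] 156.52 turn 26.88
[-37, -5, 13, -2.7, -37, -7, 13, -2.7, -37, -9, 13, -2.7, -36, -11, 13, -2.7, -36, -12, 13, -2.7, -35, -14, 13, -2.7, -34, -15, 13, -2.7, -34, -17, 13, -2.7, -32, -19, 12, -2.6, -32, -20, 13, -2.7] end [569.7 375.9 109.8] 183.42
```

Call:
arm_command --moves '[-37,-5,13,-2.7,-37,-7,13,-2.7,-37,-9,13,-2.7,-36,-11,13,-2.7,-36,-12,13,-2.7,-35,-14,13,-2.7,-34,-15,13,-2.7,-34,-17,13,-2.7,-32,-19,12,-2.6,-32,-20,13,-2.7,0,0,0,0]' --grip 60 --squeeze 80

```text
t: 1.48
ee_pos: [0.5711, 0.3743, 0.1087]
tool_rot: [[-0.998, -0.057, -0.002], [-0.057, 0.998, -0.001], [0.002, -0.001, -1.0]]
contact_force: [-0.7, 0.4, 0.2]
grip_width: 0.702
grip_force: 0.0
```

```bash
python3 - <<'E'
from h import *
o=manip.get_obs();print(o["t"],o["ee_pos"],o["qpos"])
m=manip.camera_model("wrist");a=manip.snapshot("wrist")
import pickle;pickle.dump(m,open("w1.pkl","wb"))
cv2.imwrite("pics/w1.png",a)
print(proj("wrist",[[.5869,.3769,.014],[.5687,.3759,.016],[.5068,.3722,.028]],m))
E
```

```text
1.475 [0.57109421 0.37426952 0.10865069] [ 4.83506411e-01  7.08974525e-01  1.52252220e+00 -1.37494086e-04
  9.12029106e-01 -1.14443703e+00]
[[320.84423165 266.50571675]
 [320.98413574 239.15362606]
 [321.00163942 132.84382328]]
```

View pics/w1.png

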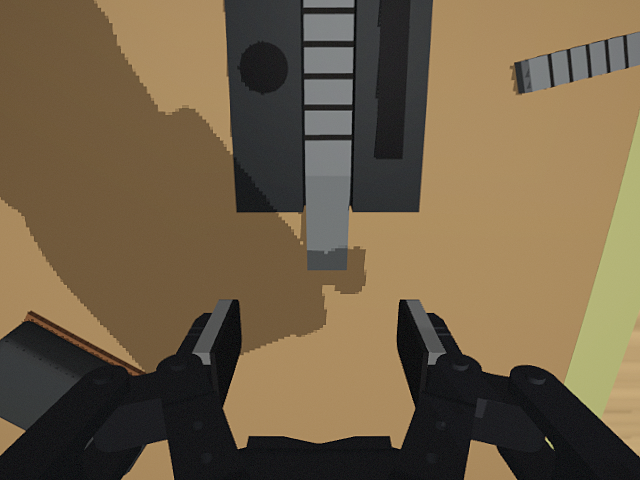

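The wrist picture shows the tip edge at row 269, columns 307–347, and the band line at row 137, columns 303–353. The wedge sits a few mm to one side of the fingers' centre line.

```bash
python3 - <<'E'
from h import *
import pickle
m=pickle.load(open("w1.pkl","rb"))
tip=(at("w",(307,269.5),.013,m)+at("w",(347.5,269.5),.013,m))/2
w=[at("w",(x,y),.028,m) for x,y in((303.5,137),(353.5,137),(302.5,11),(355,11))]
b=(w[0]+w[1])/2;c=(w[2]+w[3])/2
edge=[at("w",p,.028,m) for p in((237,211),(420,211))]
print(tip,b,c,np.linalg.norm(w[0]-w[1]),np.linalg.norm(w[2]-w[3]),np.degrees(np.arctan2(*(tip-c)[1::-1])),np.degrees(np.arctan2(*(tip-b)[1::-1])),edge)
E
```

```text
[0.58906386 0.38096805 0.013     ] [0.50867259 0.37621168 0.028     ] [0.44888965 0.37253462 0.028     ] 0.025957663955171087 0.02528454589121552 3.442988044132646 3.385970813155252 [array([0.55110272, 0.32865947, 0.028     ]), array([0.54531507, 0.42892908, 0.028     ])]
```

```bash
python3 -c "
from h import *
plan((.5700,.3787,.008),183.4,5)"
```

```text
from [570.  375.2 109.3] -176.7 turn 0.1
[0, 1, 20, 0, 0, 1, 20, 0, 0, 0, 20, 0, 0, 1, 21, 0, 0, 0, 20, -0.1] end [569.8 378.2   8.3] -176.6
```

Call:
arm_command --moves '[0,1,20,0,0,1,20,0,0,1,20,0,0,0,21,0,0,0,20,0,0,0,0,0,0,0,0,0]'

```text
t: 2.4
ee_pos: [0.5699, 0.3793, 0.0097]
tool_rot: [[-0.998, -0.06, 0.001], [-0.06, 0.998, 0.0], [-0.001, 0.0, -1.0]]
contact_force: [0.0, -0.4, -0.6]
grip_width: 0.704
grip_force: 0.0
```

Call:
arm_command --moves '[0,0,0,0,0,0,0,0,0,0,0,0,0,0,0,0,0,0,0,0,0,0,0,0]' --grip 10

```text
t: 3.15
ee_pos: [0.5699, 0.3793, 0.0101]
tool_rot: [[-0.998, -0.06, 0.001], [-0.06, 0.998, 0.001], [-0.001, 0.001, -1.0]]
contact_force: [-0.8, -0.7, 6.2]
grip_width: 0.254
grip_force: 78.1
```

Call:
arm_command --moves '[0,0,-4,0,0,0,-8,0,0,0,-12,0,0,0,-18,0,0,0,-24,0,0,0,-14,0,0,0,0,0]'

```text
t: 4.03
ee_pos: [0.57, 0.3794, 0.0908]
tool_rot: [[-0.998, -0.06, 0.002], [-0.06, 0.998, 0.001], [-0.002, 0.001, -1.0]]
contact_force: [0.2, -0.5, -1.5]
grip_width: 0.256
grip_force: 78.3
```

```bash
python3 - <<'E'
from h import *
cv2.imwrite("pics/s1.png",cv2.resize(manip.snapshot("scene")[180:360,360:600],(800,600),interpolation=cv2.INTER_CUBIC))
u=np.array([-.216,.976]); L=np.array([.559,.018])
# TCP at wedge x=+62 ; origin at lamp y 165
p=L+u*(.165-.062); print(p)
plan((p[0],p[1],.08),102.5,9)
E
```

```text
[0.536752 0.118528]
from [569.6 379.2  89.7] -176.58 turn -80.92
[5, -29, 1, 9, 1, -29, 1, 9, -4, -29, 1, 9, -8, -28, 1, 9, -12, -26, 1, 9, -17, -24, 1, 9, -20, -21, 1, 9, -23, -18, 1, 9, -26, -14, 2, 8.9] end [537.1 118.6  79.7] -257.48
```

View pics/s1.png

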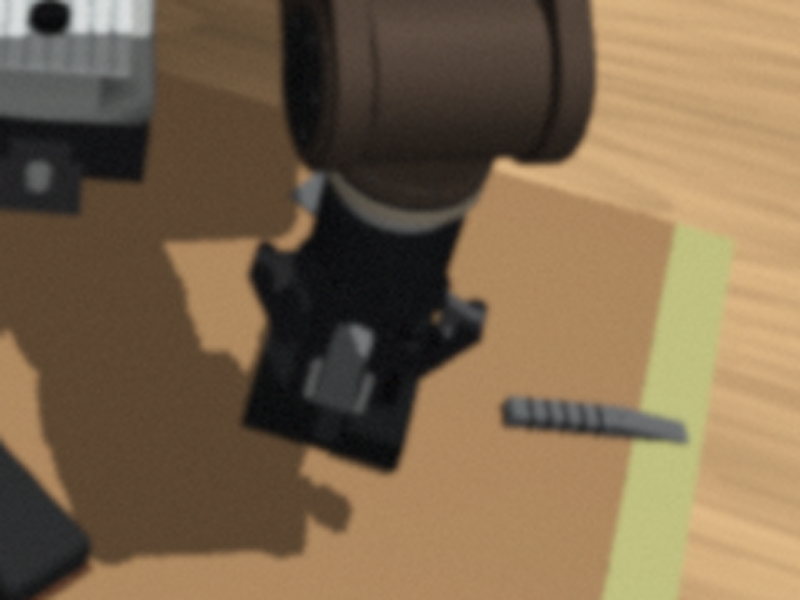

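```bash
python3 - <<'E'
from h import *
plan((.5314,.1429,.07),102.5,9)
E
```

```text
from [569.6 379.2  89.7] -176.58 turn -80.92
[6, -26, 2, 9, 2, -27, 2, 9, -3, -26, 2, 9, -7, -26, 2, 9, -10, -24, 2, 9, -14, -22, 2, 9, -18, -20, 3, 9, -21, -17, 2, 9, -23, -14, 3, 8.9] end [531.6 142.4  69.7] -257.48
```

The picture shows the wedge held over the tray by its blade. The pads hold it about 10 mm above the fingertips, so laying it on the bench from here would mean a drop. I am still straight above the slot, so I'll lower it back in and take it again nearer the fingertips.

Call:
arm_command --moves '[0,0,20,0,0,0,20,0,0,0,12,0,0,0,8,0,0,0,8,0,0,0,6,0,0,0,3,0,0,0,2,0,0,0,0,0,0,0,0,0]'

```text
t: 5.32
ee_pos: [0.5696, 0.3792, 0.0106]
tool_rot: [[-0.998, -0.06, 0.0], [-0.06, 0.998, 0.0], [-0.0, 0.0, -1.0]]
contact_force: [0.5, 0.1, -0.6]
grip_width: 0.254
grip_force: 78.5
```

Call:
arm_command --moves '[0,0,0,0,0,0,0,0,0,0,-4,0,0,0,-4,0,0,0,0,0]' --grip 40

```text
t: 5.95
ee_pos: [0.5698, 0.3793, 0.0189]
tool_rot: [[-0.998, -0.06, 0.001], [-0.06, 0.998, 0.0], [-0.001, 0.0, -1.0]]
contact_force: [0.4, -0.0, 0.4]
grip_width: 0.468
grip_force: 0.0
```

Call:
arm_command --moves '[0,0,0,0,0,0,0,0,0,0,0,0,0,0,0,0]' --grip 10 --squeeze 100

```text
t: 6.45
ee_pos: [0.5696, 0.3792, 0.0187]
tool_rot: [[-0.998, -0.06, 0.0], [-0.06, 0.998, 0.0], [-0.0, 0.0, -1.0]]
contact_force: [-1.1, -0.9, 5.7]
grip_width: 0.243
grip_force: 98.0
```

Call:
arm_command --moves '[0,0,-2,0,0,0,-4,0,0,0,-8,0,0,0,-12,0,0,0,-16,0,0,0,-10,0,0,0,0,0]'

```text
t: 7.32
ee_pos: [0.5699, 0.3793, 0.0716]
tool_rot: [[-0.998, -0.06, 0.002], [-0.06, 0.998, 0.001], [-0.002, 0.001, -1.0]]
contact_force: [0.4, 0.9, -0.6]
grip_width: 0.24
grip_force: 98.1
```

```bash
python3 - <<'E'
from h import *
plan((.5314,.1429,.065),102.5,9)
cv2.imwrite("pics/s2.png",cv2.resize(manip.snapshot("wrist"),(400,300)))
E
```

```text
from [569.9 379.3  71.6] -176.58 turn -80.92
[6, -26, 1, 9, 2, -27, 1, 9, -3, -26, 1, 9, -7, -26, 1, 9, -10, -24, 1, 9, -14, -23, 0, 9, -18, -20, 1, 9, -20, -17, 0, 9, -23, -13, 1, 8.9] end [531.7 143.1  64.6] -257.48
```

View pics/s2.png

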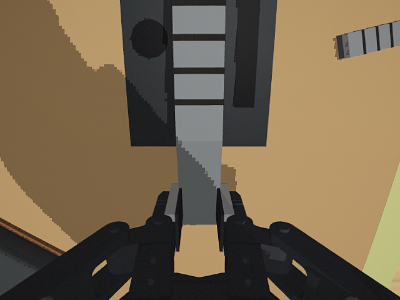

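The wrist picture shows the wedge lifted clear of the slot, held straight between the pads. I'll carry it to the lay-down spot.

Call:
arm_command --moves '[6,-26,1,9,2,-27,1,9,-3,-26,1,9,-7,-26,1,9,-10,-24,1,9,-14,-23,0,9,-18,-20,1,9,-20,-17,0,9,-23,-13,1,8.9,0,0,0,0,0,0,20,0,0,0,15,0,0,0,10,0,0,0,5,0,0,0,3,0,0,0,2,0,0,0,0,0]'

```text
t: 9.5
ee_pos: [0.5315, 0.1429, 0.0086]
tool_rot: [[-0.217, 0.976, 0.001], [0.976, 0.217, 0.0], [0.0, 0.001, -1.0]]
contact_force: [0.6, -0.0, -1.1]
grip_width: 0.238
grip_force: 98.2
```

Call:
arm_command --moves '[0,0,1,0,0,0,0,0]'

```text
t: 9.75
ee_pos: [0.5315, 0.1429, 0.0084]
tool_rot: [[-0.217, 0.976, 0.001], [0.976, 0.217, 0.0], [-0.0, 0.001, -1.0]]
contact_force: [-3.5, -0.6, 13.0]
grip_width: 0.238
grip_force: 105.7
```

Call:
arm_command --moves '[0,0,0,0,0,0,0,0,0,0,0,0,0,0,-5,0,0,0,-20,0,0,0,-25,0,20,0,-5,0,30,0,0,0,30,0,0,0,20,0,0,0,0,0,0,0]' --grip 50

```text
t: 11.12
ee_pos: [0.509, 0.2419, 0.062]
tool_rot: [[-0.219, 0.976, -0.0], [0.976, 0.219, -0.0], [0.0, -0.0, -1.0]]
contact_force: [-0.8, -0.2, -0.2]
grip_width: 0.586
grip_force: 0.0
```

```bash
python3 - <<'E'
from h import *
import pickle
m=manip.camera_model("wrist");a=manip.snapshot("wrist");t=manip.snapshot("top")
pickle.dump(m,open("w2.pkl","wb"))
o=manip.get_obs();print(o["t"],o["ee_pos"])
cv2.imwrite("pics/w2.png",np.hstack([cv2.resize(a,(480,360)),cv2.resize(t[180:270,230:310],(320,360),interpolation=cv2.INTER_CUBIC)]))
cv2.imwrite("pics/w2full.png",a)
E
```

```text
11.225 [0.50950132 0.24049689 0.06208544]
```

View pics/w2.png

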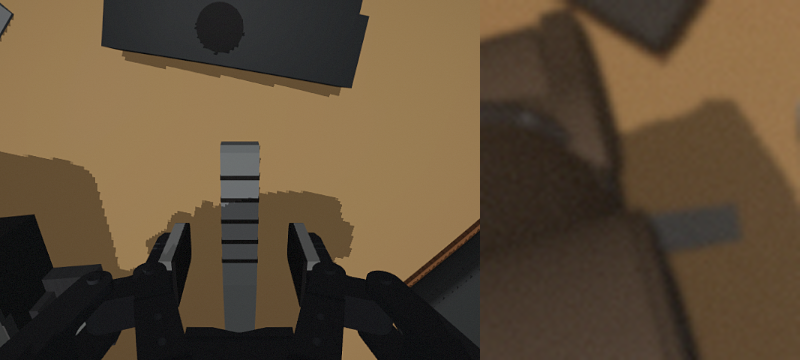

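The wedge lies flat and in line with the tool. Its tail's top edge is at about (221–259, 143) in this picture. I'll measure it before the handle grasp.

```bash
python3 - <<'E'
from h import *
import pickle
m=pickle.load(open("w2.pkl","rb")); s=4/3
e=[at("w",(x*s,y*s),z,m) for x,y,z in((221,144.5,.016),(259,144.5,.016),(221,178,.016),(259,178,.016))]
tail=(e[0]+e[1])/2; print(tail,np.linalg.norm(e[0]-e[1]),np.linalg.norm(e[0]-e[2]),"expected",[.559-.216*.270,.018+.976*.270])
o=manip.get_obs();R=np.array(o["tool_rot"]);print("tail in tool",R.T@(tail-o["ee_pos"]), "band",R.T@((e[2]+e[3])/2-o["ee_pos"]))
E
```

```text
[0.50098698 0.28186188 0.016     ] 0.022949166666565518 0.02130846843626131 expected [0.50068, 0.28152000000000005]
tail in tool [0.04222854 0.0006929  0.04608356] band [0.02092269 0.00075089 0.04608438]
```

Call:
arm_command --moves '[6,1,15,0,6,0,15,0,0,0,12,0,0,0,9.5,0,0,0,0,0,0,0,0,0]'

```text
t: 11.98
ee_pos: [0.5082, 0.2524, 0.011]
tool_rot: [[-0.217, 0.976, 0.0], [0.976, 0.217, 0.0], [0.0, 0.0, -1.0]]
contact_force: [0.7, 0.2, 0.2]
grip_width: 0.584
grip_force: 0.0
```

Call:
arm_command --moves '[0,0,0,0,0,0,0,0,0,0,0,0,0,0,0,0,0,0,0,0]' --grip 10 --squeeze 120

```text
t: 12.6
ee_pos: [0.5083, 0.2525, 0.0118]
tool_rot: [[-0.217, 0.976, 0.001], [0.976, 0.217, 0.0], [0.0, 0.001, -1.0]]
contact_force: [-2.7, -1.2, 8.4]
grip_width: 0.244
grip_force: 118.5
```

Call:
arm_command --moves '[0,0,-6,0,0,0,-14,0,0,0,-14,0,0,0,-8.5,0,0,0,0,0,0,0,0,0]'

```text
t: 13.35
ee_pos: [0.5079, 0.2524, 0.0531]
tool_rot: [[-0.217, 0.976, -0.0], [0.976, 0.217, -0.0], [0.0, -0.0, -1.0]]
contact_force: [0.6, -0.3, -0.6]
grip_width: 0.242
grip_force: 117.8
```

```bash
python3 - <<'E'
from h import *
o=manip.get_obs();m=manip.camera_model("wrist");a=manip.snapshot("wrist");s=manip.snapshot("scene")
print(o["t"],o["ee_pos"],o["qpos"])
import pickle;pickle.dump(m,open("w3.pkl","wb"))
p=proj("scene",[[.54,.12,.05]])[0].astype(int);print(p)
c=s[p[1]-45:p[1]+45,p[0]-50:p[0]+50]
cv2.imwrite("pics/w3.png",np.hstack([cv2.resize(a,(400,400)),cv2.resize(c,(400,400),interpolation=cv2.INTER_CUBIC)]))
E
```

```text
13.35 [0.50789858 0.25238727 0.0531156 ] [3.44700265e-01 6.60528000e-01 1.86212178e+00 1.02440467e-04
 6.19189942e-01 1.26107758e-01]
[345 257]
```

View pics/w3.png

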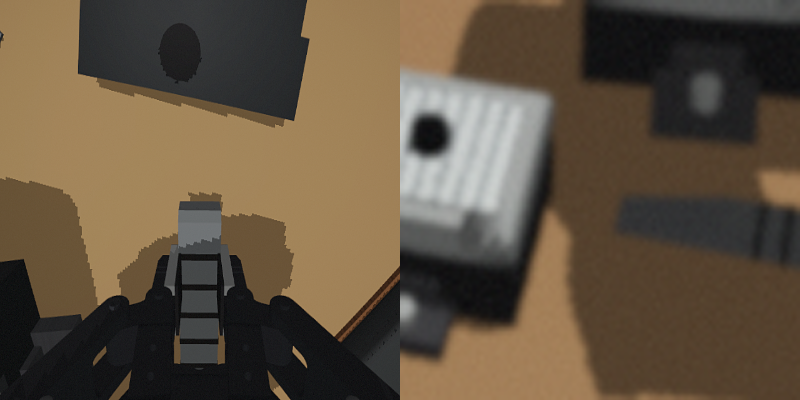

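The scene crop shows the wedge level, pointing at the small lamp's left seam, with the tip about 50 mm from the face. I'll raise it 1 mm and work it into the left side.

Call:
arm_command --moves '[-10,0,-1,0,-15,0,0,0,-12,0,0,0,-8,0,0,0,-5,0,0,0,-4,0,0,0,-4,0,0,0,-4,0,0,0,0,0,0,0]'

```text
t: 14.58
ee_pos: [0.5215, 0.1918, 0.0543]
tool_rot: [[-0.217, 0.976, -0.0], [0.976, 0.217, 0.0], [0.0, 0.0, -1.0]]
contact_force: [0.0, -0.6, -0.4]
grip_width: 0.241
grip_force: 117.8
```

Call:
arm_command --moves '[-3,0,0,0,-3,0,0,0]'

```text
t: 14.82
ee_pos: [0.5226, 0.1868, 0.0543]
tool_rot: [[-0.217, 0.976, -0.0], [0.976, 0.217, 0.001], [0.001, 0.0, -1.0]]
contact_force: [-3.3, 8.9, -1.3]
grip_width: 0.244
grip_force: 117.8
```

Call:
arm_command --moves '[-2,0,0,0,-2,0,0,0]'

```text
t: 15.08
ee_pos: [0.5234, 0.183, 0.0543]
tool_rot: [[-0.217, 0.976, -0.0], [0.976, 0.217, 0.001], [0.001, 0.0, -1.0]]
contact_force: [-1.8, 8.3, -1.0]
grip_width: 0.241
grip_force: 117.8
```

Call:
arm_command --moves '[-2,0,0,0,-2,0,0,0,-1,0,0,0]'

```text
t: 15.45
ee_pos: [0.5243, 0.1783, 0.0543]
tool_rot: [[-0.217, 0.976, -0.0], [0.976, 0.217, 0.001], [0.001, -0.0, -1.0]]
contact_force: [-1.8, 11.0, -1.5]
grip_width: 0.246
grip_force: 117.8
```

```bash
python3 - <<'E'
from h import *
s=manip.snapshot("scene");t=manip.snapshot("top")
p=proj("scene",[[.559,.018,.06]])[0].astype(int)
o=manip.get_obs();print(o["ee_pos"],o["contact_force"])
c=s[p[1]-35:p[1]+55,p[0]-45:p[0]+75]
cv2.imwrite("pics/s4.png",cv2.resize(c,(800,600),interpolation=cv2.INTER_CUBIC))
E
```

```text
[0.52436428 0.17820991 0.05426687] [-1.66932706  8.87054258 -1.95419915]
```

View pics/s4.png

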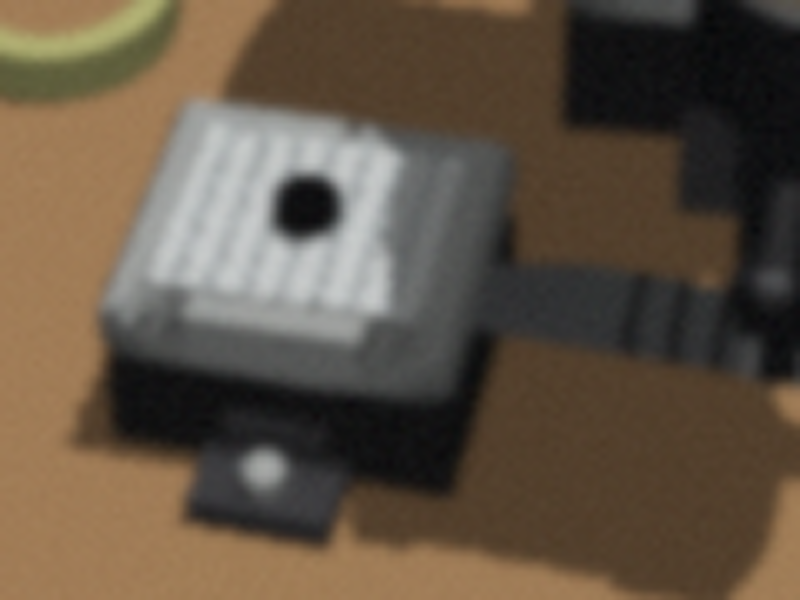

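The blade sits in the left seam and that side stands open about 3.5 mm. I'll withdraw, rise and go round to the right side.

Call:
arm_command --moves '[6,0,0,0,12,0,0,0,18,0,0,0,20,0,0,0,8,0,-15,0,0,0,-30,0,0,0,-40,0,0,0,-25,0]'

```text
t: 16.55
ee_pos: [0.511, 0.2402, 0.1672]
tool_rot: [[-0.217, 0.976, 0.002], [0.976, 0.217, 0.001], [0.0, 0.003, -1.0]]
contact_force: [-0.3, 0.3, -1.1]
grip_width: 0.239
grip_force: 118.0
```

```bash
python3 - <<'E'
from h import *
plan((.6142,-.2153,.165),-74,18)
E
```

```text
from [511.  240.2 167.2] 102.54 turn -176.54
[-26, 0, 0, 9.8, -26, 5, 0, 9.8, -24, 9, 0, 9.8, -23, 13, 0, 9.8, -20, 16, 0, 9.8, -17, 20, 0, 9.8, -13, 22, 0, 9.8, -9, 24, 0, 9.8, -5, 25, 0, 9.8, -1, 26, 0, 9.8, 4, 26, 0, 9.8, 8, 25, 0, 9.8, 12, 23, 0, 9.8, 16, 21, 0, 9.8, 19, 18, 1, 9.8, 22, 14, 0, 9.8, 23, 10, 1, 9.9, 25, 6, 0, 9.8] end [ 614.  -215.3  165.2] -73.96
```

Call:
arm_command --moves '[-26,0,0,9.8,-26,5,0,9.8,-24,9,0,9.8,-23,13,0,9.8,-20,16,0,9.8,-17,20,0,9.8,-13,22,0,9.8,-9,24,0,9.8,-5,25,0,9.8,-1,26,0,9.8,4,26,0,9.8,8,25,0,9.8,12,23,0,9.8,16,21,0,9.8,19,18,1,9.8,22,14,0,9.8,23,10,1,9.9,25,6,0,9.8,0,0,0,0,0,0,0,0]'

```text
t: 19.05
ee_pos: [0.6135, -0.2151, 0.1628]
tool_rot: [[0.278, -0.96, 0.0], [-0.96, -0.278, 0.0], [-0.0, -0.0, -1.0]]
contact_force: [0.3, 1.0, -0.1]
grip_width: 0.237
grip_force: 118.0
```

```bash
python3 - <<'E'
from h import *
o=manip.get_obs();print(o["qpos"])
plan((.6142,-.2153,.0543),-74,5,1)
E
```

```text
[-4.38889461e-01  6.04490508e-01  1.57230044e+00  2.40701759e-04
  9.64840890e-01  2.42053701e+00]
from [ 613.5 -215.1  162.8] -73.84 turn -0.16
[0.1, -0.1, 21.7, 0, 0.1, -0.1, 21.7, 0, 0.1, -0.1, 21.7, 0.1, 0, -0.2, 21.7, 0, 0.1, -0.1, 21.7, 0.1] end [ 614.2 -215.4   54.3] -74.04
```

```bash
python3 - <<'E'
from h import *
plan((.6108,-.2162,.0543),-77.5,5,0)
E
```

```text
from [ 613.5 -215.1  162.8] -73.84 turn -3.66
[0, 1, 22, 0.7, 0, 0, 22, 0.7, 0, 1, 21, 0.8, 0, 0, 22, 0.7, 0, 1, 21, 0.8] end [ 610.6 -215.9   54.8] -77.54
```

Call:
arm_command --moves '[0,1,22,0.7,0,0,22,0.7,0,1,22,0.8,0,0,22,0.7,0,1,20.5,0.8,-10,0,0,0,-15,0,0,0,-12,0,0,0,-8,0,0,0,-5,0,0,0,-4,0,0,0,-4,0,0,0,-3,0,0,0,0,0,0,0]'

```text
t: 20.8
ee_pos: [0.5977, -0.1569, 0.0538]
tool_rot: [[0.213, -0.977, -0.0], [-0.977, -0.213, 0.0], [-0.0, 0.0, -1.0]]
contact_force: [-0.4, -0.6, 0.1]
grip_width: 0.244
grip_force: 118.0
```

Call:
arm_command --moves '[-3,0,0,0,-3,0,0,0,-2,0,0,0]'

```text
t: 21.18
ee_pos: [0.5968, -0.1503, 0.0542]
tool_rot: [[0.214, -0.977, 0.002], [-0.977, -0.214, -0.002], [0.002, -0.002, -1.0]]
contact_force: [1.8, -8.1, -0.3]
grip_width: 0.241
grip_force: 118.1
```

Call:
arm_command --moves '[-2,0,0,0,-2,0,0,0,-2,0,0,0,-2,0,0,0,-2,0,0,0,-2,0,0,0]'

```text
t: 21.92
ee_pos: [0.5943, -0.1387, 0.0542]
tool_rot: [[0.213, -0.977, 0.003], [-0.977, -0.213, -0.002], [0.002, -0.002, -1.0]]
contact_force: [2.2, -9.1, -1.6]
grip_width: 0.244
grip_force: 118.0
```

Call:
arm_command --moves '[-2,0,0,0,-2,0,0,0,-2,0,0,0]'

```text
t: 22.3
ee_pos: [0.5932, -0.1331, 0.0542]
tool_rot: [[0.213, -0.977, 0.003], [-0.977, -0.213, -0.002], [0.003, -0.002, -1.0]]
contact_force: [2.4, -11.6, -2.1]
grip_width: 0.242
grip_force: 117.9
```

Call:
arm_command --moves '[-2,0,0,0,-2,0,0,0]'

```text
t: 22.55
ee_pos: [0.5923, -0.1291, 0.0542]
tool_rot: [[0.213, -0.977, 0.003], [-0.977, -0.213, -0.002], [0.003, -0.002, -1.0]]
contact_force: [2.1, -10.7, -2.0]
grip_width: 0.241
grip_force: 117.9
```

Call:
arm_command --moves '[-1,0,0,0,-1,0,0,0]'

```text
t: 22.8
ee_pos: [0.5919, -0.1272, 0.0542]
tool_rot: [[0.213, -0.977, 0.003], [-0.977, -0.213, -0.002], [0.003, -0.002, -1.0]]
contact_force: [2.5, -10.5, -1.6]
grip_width: 0.245
grip_force: 117.9
```

Call:
arm_command --moves '[-1,0,0,0,-1,0,0,0]'

```text
t: 23.05
ee_pos: [0.5916, -0.1255, 0.0542]
tool_rot: [[0.213, -0.977, 0.003], [-0.977, -0.213, -0.003], [0.003, -0.003, -1.0]]
contact_force: [2.4, -13.3, -2.2]
grip_width: 0.244
grip_force: 117.8
```

Call:
arm_command --moves '[-1,0,0,0]'

```text
t: 23.18
ee_pos: [0.5915, -0.1248, 0.0543]
tool_rot: [[0.214, -0.977, 0.004], [-0.977, -0.214, -0.003], [0.004, -0.003, -1.0]]
contact_force: [2.5, -15.6, -3.2]
grip_width: 0.243
grip_force: 117.8
```

Right side is in to about the spigot, and the push is rising. I won't force it, so back to the left.

Call:
arm_command --moves '[6,0,0,0,14,0,0,0,22,0,0,0,24,0,0,0,10,0,-15,0,0,0,-30,0,0,0,-40,0,0,0,-25,0]'

```text
t: 24.18
ee_pos: [0.6068, -0.1976, 0.1668]
tool_rot: [[0.213, -0.977, 0.002], [-0.977, -0.213, -0.001], [0.001, -0.002, -1.0]]
contact_force: [0.1, 0.2, -0.5]
grip_width: 0.241
grip_force: 118.1
```

```bash
python3 - <<'E'
from h import *
s=manip.snapshot("scene"); cv2.imwrite("pics/s5full.png",s)
p=proj("scene",[[.559,.018,.06]])[0].astype(int)
c=s[p[1]-35:p[1]+40,p[0]-50:p[0]+50]
cv2.imwrite("pics/s5.png",cv2.resize(c,(800,600),interpolation=cv2.INTER_CUBIC))
o=manip.get_obs();print(o["ee_pos"],o["contact_force"])
plan((.5072,.2522,.165),101.5,18)
E
```

```text
[ 0.60768741 -0.19788388  0.16957385] [ 0.87978463 -0.63680039  1.79625454]
from [ 607.7 -197.9  169.6] -77.69 turn 179.19
[-26, 0, 0, -10, -25, -4, 0, -10, -24, -9, 0, -9.9, -22, -13, 0, -10, -20, -16, 0, -9.9, -17, -19, 0, -10, -13, -22, 0, -9.9, -9, -24, 0, -10, -5, -25, 0, -9.9, 0, -26, 1, -10, 4, -25, 0, -9.9, 9, -24, 1, -10, 13, -22, 0, -9.9, 16, -20, 1, -10, 19, -17, 0, -9.9, 22, -13, 1, -10, 24, -9, 0, -9.9, 26, -5, 1, -10] end [507.6 252.7 164.6] 101.51
```

View pics/s5.png

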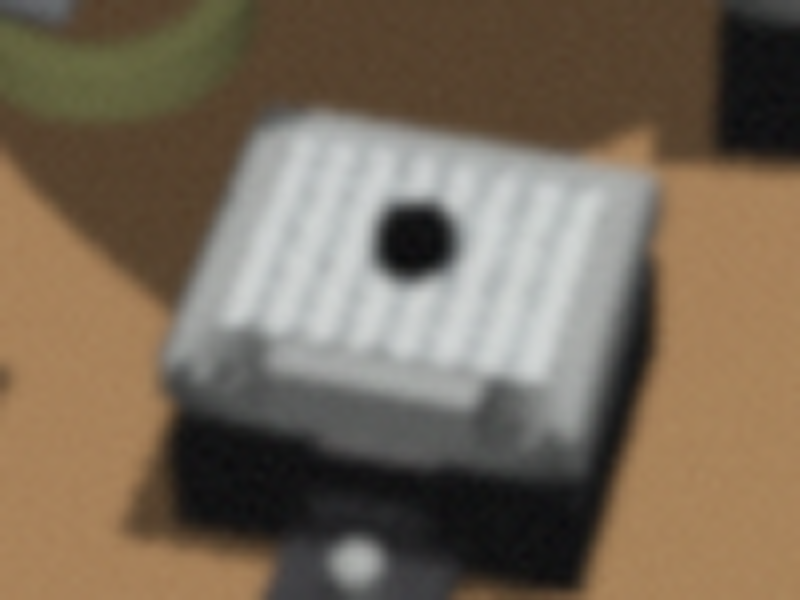

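The bezel sits intact on the lamp, with the right side (image left) now open. That was my tenth picture, so from here I go by forces and positions. Now back round to the left.

Call:
arm_command --moves '[-26,0,0,-10,-25,-4,0,-10,-24,-9,0,-9.9,-22,-13,0,-10,-20,-16,0,-9.9,-17,-19,0,-10,-13,-22,0,-9.9,-9,-24,0,-10,-5,-25,0,-9.9,0,-26,1,-10,4,-25,0,-9.9,9,-24,1,-10,13,-22,0,-9.9,16,-20,1,-10,19,-17,0,-9.9,22,-13,1,-10,24,-9,0,-9.9,26,-5,1,-10,0,0,0,0,0,0,0,0]'

```text
t: 26.72
ee_pos: [0.5064, 0.253, 0.1589]
tool_rot: [[-0.197, 0.98, -0.0], [0.98, 0.197, -0.0], [-0.0, -0.0, -1.0]]
contact_force: [0.5, 0.4, -1.8]
grip_width: 0.247
grip_force: 118.1
```

```bash
python3 - <<'E'
from h import *
plan((.5072,.2522,.0543),102.5,5)
E
```

```text
from [506.4 253.  158.9] 101.37 turn 1.13
[0, 0, 21, -0.2, 0, 0, 21, -0.2, 0, 0, 21, -0.2, 0, 0, 21, -0.3, -1, 1, 21, -0.2] end [507.6 252.2  53.9] 102.47
```

Call:
arm_command --moves '[0,0,21,-0.2,0,0,21,-0.2,0,0,21,-0.2,0,0,21,-0.3,-1,1,20.5,-0.2,-10,0,0,0,-15,0,0,0,-12,0,0,0,-8,0,0,0,-6,0,0,0,-6,0,0,0,-5,0,0,0,-4,0,0,0,-4,0,0,0]'

```text
t: 28.48
ee_pos: [0.5228, 0.1843, 0.0543]
tool_rot: [[-0.219, 0.976, 0.0], [0.976, 0.219, 0.0], [0.0, 0.0, -1.0]]
contact_force: [1.1, -0.3, -0.5]
grip_width: 0.243
grip_force: 118.1
```

Call:
arm_command --moves '[-3,0,0,0,-2,0,0,0,-2,0,0,0,-2,0,0,0]'

```text
t: 28.98
ee_pos: [0.5245, 0.1763, 0.0543]
tool_rot: [[-0.218, 0.976, -0.0], [0.976, 0.218, 0.001], [0.001, 0.0, -1.0]]
contact_force: [-1.6, 9.7, -0.9]
grip_width: 0.241
grip_force: 118.1
```

Call:
arm_command --moves '[-2,0,0,0,-2,0,0,0,-2,0,0,0]'

```text
t: 29.35
ee_pos: [0.5257, 0.1705, 0.0542]
tool_rot: [[-0.218, 0.976, -0.0], [0.976, 0.218, 0.001], [0.001, -0.0, -1.0]]
contact_force: [-1.4, 9.5, -2.0]
grip_width: 0.242
grip_force: 118.0
```

Call:
arm_command --moves '[-2,0,0,0,-2,0,0,0,-2,0,0,0]'

```text
t: 29.72
ee_pos: [0.527, 0.1647, 0.0542]
tool_rot: [[-0.219, 0.976, -0.0], [0.976, 0.219, 0.001], [0.001, -0.0, -1.0]]
contact_force: [-1.3, 8.3, -1.2]
grip_width: 0.24
grip_force: 118.0
```

Call:
arm_command --moves '[-1,0,0,0,-1,0,0,0]'

```text
t: 29.98
ee_pos: [0.5272, 0.1636, 0.0543]
tool_rot: [[-0.218, 0.976, -0.001], [0.976, 0.218, 0.002], [0.002, -0.0, -1.0]]
contact_force: [-4.7, 23.0, -0.7]
grip_width: 0.243
grip_force: 118.1
```

Call:
arm_command --moves '[-1,0,0,0]'

```text
t: 30.1
ee_pos: [0.5273, 0.1634, 0.0543]
tool_rot: [[-0.218, 0.976, -0.001], [0.976, 0.218, 0.003], [0.003, -0.0, -1.0]]
contact_force: [-5.3, 30.6, 0.5]
grip_width: 0.244
grip_force: 118.2
```

Hard stop at the left spigot (about 31 N). I'll go once more to the right to make sure that side is fully in too.

Call:
arm_command --moves '[6,0,0,0,14,0,0,0,22,0,0,0,24,0,0,0,10,0,-15,0,0,0,-30,0,0,0,-40,0,0,0,-25,0,0,0,0,0]'

```text
t: 31.22
ee_pos: [0.5121, 0.2353, 0.1667]
tool_rot: [[-0.218, 0.976, 0.004], [0.976, 0.218, 0.001], [0.0, 0.004, -1.0]]
contact_force: [-0.3, 0.2, -1.0]
grip_width: 0.241
grip_force: 118.1
```

```bash
python3 - <<'E'
from h import *
plan((.6108,-.2162,.162),-76.5,18)
E
```

```text
from [512.1 235.3 166.7] 102.61 turn -179.11
[-26, 0, 0, 10, -25, 4, 0, 9.9, -24, 9, 0, 10, -22, 13, 0, 9.9, -20, 16, 0, 10, -17, 20, 0, 9.9, -13, 22, 0, 10, -9, 24, 0, 9.9, -5, 25, 0, 10, 0, 26, 1, 9.9, 4, 25, 0, 10, 8, 24, 1, 9.9, 13, 22, 0, 10, 16, 20, 1, 9.9, 19, 17, 0, 10, 22, 13, 1, 9.9, 24, 10, 0, 10, 26, 5, 1, 9.9] end [ 610.5 -216.4  161.7] -76.49
```

Call:
arm_command --moves '[-26,0,0,10,-25,4,0,9.9,-24,9,0,10,-22,13,0,9.9,-20,16,0,10,-17,20,0,9.9,-13,22,0,10,-9,24,0,9.9,-5,25,0,10,0,26,1,9.9,4,25,0,10,8,24,1,9.9,13,22,0,10,16,20,1,9.9,19,17,0,10,22,13,1,9.9,24,10,0,10,26,5,1,9.9,0,0,0,0,0,0,0,0]'

```text
t: 33.72
ee_pos: [0.6093, -0.216, 0.1585]
tool_rot: [[0.236, -0.972, -0.001], [-0.972, -0.236, 0.001], [-0.001, 0.001, -1.0]]
contact_force: [-0.1, -0.7, -0.6]
grip_width: 0.24
grip_force: 118.1
```

```bash
python3 - <<'E'
from h import *
plan((.6108,-.2162,.0543),-77.5,5)
E
```

```text
from [ 609.3 -216.   158.5] -76.36 turn -1.14
[0, 0, 21, 0.2, 0, 0, 21, 0.2, 0, 0, 21, 0.2, 0, -1, 21, 0.3, 0, 0, 20, 0.2] end [ 610.3 -215.8   54.5] -77.46
```

Call:
arm_command --moves '[0,0,21,0.2,0,0,21,0.2,0,0,21,0.2,0,-1,21,0.3,0,0,20,0.2,-10,0,0,0,-15,0,0,0,-12,0,0,0,-8,0,0,0,-7,0,0,0,-7,0,0,0,-7,0,0,0,-6,0,0,0,-5,0,0,0,-5,0,0,0,-2,0,0,0]'

```text
t: 35.72
ee_pos: [0.5927, -0.134, 0.0553]
tool_rot: [[0.215, -0.977, -0.0], [-0.977, -0.215, 0.0], [-0.0, 0.0, -1.0]]
contact_force: [-1.0, 0.6, 0.1]
grip_width: 0.24
grip_force: 118.1
```

Call:
arm_command --moves '[-2,0,0,0,-2,0,0,0]'

```text
t: 35.98
ee_pos: [0.592, -0.1304, 0.0553]
tool_rot: [[0.215, -0.977, 0.0], [-0.977, -0.215, -0.0], [0.0, -0.0, -1.0]]
contact_force: [-0.4, -0.9, -2.0]
grip_width: 0.24
grip_force: 118.0
```

Call:
arm_command --moves '[-2,0,0,0,-1,0,0,0]'

```text
t: 36.22
ee_pos: [0.5914, -0.1277, 0.0553]
tool_rot: [[0.215, -0.977, 0.0], [-0.977, -0.215, -0.0], [0.001, -0.0, -1.0]]
contact_force: [2.1, -6.0, -2.9]
grip_width: 0.24
grip_force: 117.9
```

Call:
arm_command --moves '[-1,0,1,0,-1,0,0,0]'

```text
t: 36.48
ee_pos: [0.5913, -0.1264, 0.0544]
tool_rot: [[0.215, -0.977, 0.001], [-0.977, -0.215, -0.001], [0.001, -0.001, -1.0]]
contact_force: [0.3, -9.0, -2.8]
grip_width: 0.244
grip_force: 118.0
```

Call:
arm_command --moves '[-1,0,0,0,-1,0,0,0]'

```text
t: 36.72
ee_pos: [0.5911, -0.1247, 0.0546]
tool_rot: [[0.215, -0.977, 0.002], [-0.977, -0.215, -0.002], [0.002, -0.002, -1.0]]
contact_force: [2.1, -13.5, -2.3]
grip_width: 0.245
grip_force: 118.0
```

Call:
arm_command --moves '[-1,0,0,0,-1,0,0,0]'

```text
t: 36.98
ee_pos: [0.5915, -0.1243, 0.055]
tool_rot: [[0.216, -0.976, 0.004], [-0.976, -0.216, -0.004], [0.005, -0.003, -1.0]]
contact_force: [2.9, -23.9, -1.1]
grip_width: 0.236
grip_force: 118.0
```

Call:
arm_command --moves '[-1,0,0,0]'

```text
t: 37.1
ee_pos: [0.5917, -0.1242, 0.0553]
tool_rot: [[0.216, -0.976, 0.006], [-0.976, -0.216, -0.005], [0.006, -0.004, -1.0]]
contact_force: [2.5, -28.8, -1.2]
grip_width: 0.241
grip_force: 118.1
```

Both sides have now reached the spigot: the two stops are 34.8 mm apart against 34 nominal, so the bezel is level. I'll withdraw and lay the wedge down here on clear bench.

Call:
arm_command --moves '[6,0,0,0,14,0,0,0,24,0,0,0,28,0,0,0,22,0,0,0,4,0,0,0,0,0,10,0,0,0,12,0,0,0,10,0,0,0,5,0,0,0,2,0,0,0,0,0]'

```text
t: 38.6
ee_pos: [0.6109, -0.2163, 0.0153]
tool_rot: [[0.215, -0.977, 0.0], [-0.977, -0.215, 0.0], [0.0, -0.0, -1.0]]
contact_force: [0.6, 0.2, -1.8]
grip_width: 0.241
grip_force: 118.1
```

Call:
arm_command --moves '[0,0,1.5,0,0,0,0,0]'

```text
t: 38.85
ee_pos: [0.6109, -0.2163, 0.0139]
tool_rot: [[0.215, -0.977, 0.0], [-0.977, -0.215, -0.0], [0.0, -0.0, -1.0]]
contact_force: [-0.4, -0.2, -1.1]
grip_width: 0.241
grip_force: 118.1
```

Call:
arm_command --moves '[0,0,1,0,0,0,0,0]'

```text
t: 39.1
ee_pos: [0.6108, -0.2163, 0.0128]
tool_rot: [[0.215, -0.977, 0.0], [-0.977, -0.215, 0.0], [-0.0, -0.0, -1.0]]
contact_force: [0.7, 0.4, -1.2]
grip_width: 0.242
grip_force: 118.1
```

Call:
arm_command --moves '[0,0,0.7,0,0,0,0,0]'

```text
t: 39.35
ee_pos: [0.6108, -0.2163, 0.012]
tool_rot: [[0.215, -0.977, -0.0], [-0.977, -0.215, 0.0], [-0.0, -0.0, -1.0]]
contact_force: [0.3, 0.7, -0.3]
grip_width: 0.239
grip_force: 118.1
```

Call:
arm_command --moves '[0,0,0.5,0,0,0,0,0]'

```text
t: 39.6
ee_pos: [0.6109, -0.2163, 0.0118]
tool_rot: [[0.215, -0.977, 0.0], [-0.977, -0.215, -0.0], [0.0, -0.0, -1.0]]
contact_force: [-1.7, 0.3, 3.4]
grip_width: 0.242
grip_force: 118.8
```

Call:
arm_command --moves '[0,0,0,0,0,0,0,0,0,0,0,0,0,0,0,0,0,0,-6,0,0,0,-20,0,0,0,-40,0,0,0,-50,0,30,0,-30,0,40,0,0,0,40,0,0,0,30,0,0,0,0,0,0,0,0,0,0,0]' --grip 60

```text
t: 41.35
ee_pos: [0.6408, -0.3524, 0.1584]
tool_rot: [[0.215, -0.977, 0.0], [-0.977, -0.215, 0.0], [-0.0, -0.0, -1.0]]
contact_force: [0.6, -0.4, 0.7]
grip_width: 0.704
grip_force: 0.0
```

```bash
python3 - <<'E'
from h import *
t=manip.snapshot("top");o=manip.get_obs();print(o["t"],o["ee_pos"],o["contact_force"])
# wedge rectangle and bezel outline by colour around their expected places, top view
L=np.array([.559,.018]);u=np.array([-.216,.976])
old=cv2.imread("pics/top0.png")
w=L-u*.190
exp=proj("top",[[*(L-u*.110),.002],[*(L-u*.270),.016]]);print("wedge expected px",exp)
d=cv2.absdiff(t,old).max(2)>25
x,y,X,Y=370,180,450,290
m=np.zeros_like(d);m[y:Y,x:X]=d[y:Y,x:X]
n,l,s,c=cv2.connectedComponentsWithStats(m.astype(np.uint8));print([(s[i].tolist(),c[i].round(1).tolist()) for i in range(1,n) if s[i,4]>15])
E
```

```text
41.4 [ 0.64088071 -0.3520837   0.15836084] [0.07260802 0.42347696 0.23541929]
wedge expected px [[378.58049535 219.78950465]
 [440.28107958 207.76123895]]
[([370, 180, 80, 110, 8534], [408.9, 234.3])]
```

```bash
python3 - <<'E'
from h import *
t=manip.snapshot("top");hsv=cv2.cvtColor(t,cv2.COLOR_BGR2HSV)
m=np.zeros(t.shape[:2],np.uint8);m[195:235,372:455]=(hsv[195:235,372:455,1]<70)
n,l,s,c=cv2.connectedComponentsWithStats(m);print("wedge blobs",[(s[i].tolist(),c[i].round(1).tolist()) for i in range(1,n) if s[i,4]>30])
s0=cv2.imread("pics/scene0.png",0);s1=cv2.cvtColor(manip.snapshot("scene"),cv2.COLOR_BGR2GRAY)
L=np.array([.559,.018]);u=np.array([-.216,.976]);v=np.array([.976,.216])
a,b=s0[228:275,272:336].astype(np.float32),s1
for nm in("all","L","R"):
    f0=s0.astype(np.float32)[215:290,262:346];f1=s1.astype(np.float32)[215:290,262:346]
    mk=np.zeros(f0.shape,np.uint8)
    q=[(-48,-58),(48,-58),(48,58),(-48,58)] if nm=="all" else ([(-48,12),(48,12),(48,58),(-48,58)] if nm=="L" else [(-48,-58),(48,-58),(48,-12),(-48,-12)])
    P=proj("scene",[[*(L+v*x/1e3+u*y/1e3),.068] for x,y in q])-[262,215]
    cv2.fillPoly(mk,[P.astype(np.int32)],255)
    W=np.eye(2,3,dtype=np.float32)
    try:
        cc,W=cv2.findTransformECC(f0,f1,W,cv2.MOTION_TRANSLATION,(3,200,1e-6),mk,3);print(nm,cc,W[:,2])
    except Exception as e: print(nm,"fail")
for y in(40,-40):
    p=[*(L+u*y/1e3)];print(y,"px shift for 7mm",np.diff(proj("scene",[[*p,.07],[*p,.077]]),axis=0))
E
```

```text
wedge blobs []
all 0.9965932292197999 [-0.07509568 -2.0610163 ]
L 0.9636023484459839 [ 0.38101763 -1.6643908 ]
R 0.9535407525686288 [-0.7006779 -1.5155541]
40 px shift for 7mm [[-0.0336435  -2.17642564]]
-40 px shift for 7mm [[-0.18181236 -2.1751672 ]]
```

```bash
python3 - <<'E'
from h import *
L=np.array([.559,.018]);u=np.array([-.216,.976]);v=np.array([.976,.216])
for n in("top","scene"):
    h=cv2.cvtColor(manip.snapshot(n),cv2.COLOR_BGR2HSV)
    for off in(0,30):
        P=proj(n,[[*(L-u*y+v*off/1e3),.01] for y in np.arange(.08,.29,.012)]).round().astype(int)
        print(n,off,[int(h[y,x,1]) for x,y in P])
E
```

```text
top 0 [84, 87, 89, 87, 89, 85, 86, 84, 83, 89, 87, 86, 87, 96, 95, 94, 87, 96]
top 30 [81, 96, 80, 81, 83, 86, 81, 82, 83, 83, 82, 92, 91, 99, 89, 98, 97, 92]
scene 0 [109, 118, 94, 7, 7, 12, 10, 9, 10, 7, 9, 8, 11, 7, 6, 10, 113, 118]
scene 30 [116, 117, 116, 120, 116, 116, 119, 120, 119, 117, 119, 117, 116, 118, 117, 118, 116, 116]
```

```bash
python3 -c "
from station import manip
print(manip.finish_job())"
```

```text
the job is handed in; nothing more can be done
None
```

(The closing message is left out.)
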